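Lock the wooden box with the coin key

ROBOT

A 6-joint arm with a two-finger parallel gripper is mounted at the origin on the work surface. World frame = base frame: x ahead of the robot, y to its left, z up, the work surface at z = 0. Lengths are in m, angles in degrees, forces in N, time in s.
With the tool pointing down it reaches from about 0.375 to 0.9 m from the base axis. Payload 3.1 kg.
Tool frame: the origin (TCP) lies at the very end of the fingers, on their centre line; the grasp point (between the pads) lies 19 mm behind it (bot.tcp_to_grasp is the distance from the TCP to the grasp point, in m); z points along the fingers, y is the direction in which the jaws open and shut (so a half turn about z gives the same grasp; the last joint's range is limited). The gripper opens to 87 mm and grips with 3 to 60 N. Pads are 19 mm wide; open, the fingers measure 117 mm over their backs; the gripper's body (75 mm by 190 mm) begins 51 mm behind the grasp point.
Start: joints at [66.721, 30.224, 82.088, -0, 67.689, -10.227], TCP at [0.141, 0.609, 0.223] pointing down, gripper open.
Joint ranges: [-176.69, 176.69], [-43.24, 126.21], [12.49, 139.97], [-82, 262], [0, 151.66], [-163.58, 163.58]. Speed limits (degrees/s): [159.86, 159.86, 180, 180, 180, 180].

INTERFACE

Orientations are given as a 3x3 rotation matrix whose columns are the frame's x, y, z axes.
In Python, from rig import telemetry, eyes, order, bot gives the robot as it stands. The module is installed in compiled form; this text tells all that it offers.
- The arm moves only by the tool servo_tool, never from a script. Its argument "targets" is a list of rows, each a list of 2 entries, a list of its own where there are three numbers: the shift along the tool's x, y, z in m, then the turn, a rotation vector about the tool's x, y, z in rad. In form: [[[tx, ty, tz], [wx, wy, wz]], ...]. A call has 1 to 12 rows; each row is the pose to reach, as a shift and turn from the pose commanded when the call began, along the tool's axes at that moment; what a row does not reach only later rows make up. A row lasts 1/8 s, in which the tool goes at most 62.5 mm and 10.7 degrees, less where a joint would pass 70% of its speed; a pose out of reach is approached as far as the arm can. A call with a gripper value outside its range is refused whole. "gripper" is the finger opening in m, from 0 to 0.087, set as the call begins (left out, the last holds). The fingers move at their own pace and stop on an object; the grip force is fixed at half the most. Time passes only in rows, so rows that repeat a pose let the fingers close. It gives the time, the measured TCP pose, the force and the opening at its end, in the units of the state.
- telemetry.read_state(): the state, without advancing time (a new reading comes with each control period).
- eyes.capture(name): name is "side" or "top"; returns a dict with "pixels" (480x640x3 uint8, blue, green, red), "intrinsics" (3x3 intrinsics, pixels), "extrinsics" (4x4, takes a point from camera to world coordinates). Camera axes: x right, y down, z forward; pixel columns grow to the right and rows downward; lengths in m; the calibration is good to about 2 mm. A picture is of the moment at which its call begins. There is no depth.
- order.hand_in(): hands the job in, once; it reports no verdict.
The state is a dict: "time_s": time; "joint_positions": joint angles; "qvel": joint speeds; "tau": joint torques, N m; "position": TCP position; "tcp_rot": TCP orientation; "force": force on the tool from outside, world axes, zero at the start; "moment": the same for the moment, N m; "opening": opening from 0.0 (shut) to 1.0 (fully open).
Only numpy, scipy, OpenCV 4.12 (cv2) and the standard library are available. Lean on these libraries where they do the work, as an engineer would, in place of code of your own. Each camera call takes 0.05 s, during which the arm holds its last target. There are 200 camera calls.

TASK

Lock the closed wooden box: take the flat-bladed key out of its wooden block, lower its blade fully into the slot of the round metal lock on the box's lid, and turn it clockwise (seen from above) a quarter turn, until it stops. Let go and leave the key standing upright in the slot. Do not turn the slotted battery cover of the small round lamp.

Things in the scene. Friction and masses are not known exactly. Their poses are not given: they have to be found in the camera images.
- key_grip (a point): Loose key, 78 mm tall, 80 g, upright in a fixed wooden block (24 mm high, slot 18 mm deep, loose fit: lift straight up). Point: centre of its grey plate grip, 40 (x) x 14 (y, pinch here) x 60 mm (z up). Under it a steel flange 44 x 30 x 4 mm, resting on the block, then the steel blade, 32 wide (x), 4 thick (y), 14 long, ending 48 mm below the point. A half turn changes nothing.
- lock_slot (a point): Lock on the fixed wooden box (lid 144 x 184 mm, 90 mm high): aluminium disc, 60 mm across, 18 mm thick. Point: on its axis, at its top, 110 mm up. The slot runs right across it along x (frame turns with it), 16 mm deep, 17 mm wide at the mouth, 9 mm in the lower half. Blade fully in: flange on the disc, grip centre 34 mm above. Unlocked, the slot lies across the lid's length; locked, along it.
- lock (a joint): Turn of the lock disc, rad, growing clockwise seen from above: 0 unlocked (0 to 0.2 at the start), 1.57 at the locked stop. Light friction, 0.06 N m; stays where it is left. The blade has 0.16 rad of play each way in the slot, so the key must turn that much farther than the disc. Box, key block and a 110 mm tall three-tier tray of tea lights stand in a row, in any order.
- lamp_cover (a joint): Turn, rad (0 at the start, clockwise grows), of the slotted cover on the white plastic lamp, 90 mm across and 30 mm high, lying face down beyond the row, farther from the robot. To be left alone.
Not all that is in view belongs to the job. Leave any green or purple look-alike of the part that bears key_grip alone.

How it is judged (in metres and radians):
On the way, in this order (a step that is already met when the one before it is completed fails the run):
1. the key's blade is down in the lock's slot, before the lock is turned (horizontal distance between key_grip and lock_slot below 0.015 m and z of key_grip in the frame of lock_slot below 0.042 m and angle between key_grip's own z axis and vertical below 0.26 rad and value of joint lock below 0.5 rad), for 0.1 s.
2. the lock is turned clockwise with the key in its slot (horizontal distance between key_grip and lock_slot below 0.015 m and z of key_grip in the frame of lock_slot below 0.042 m and angle between key_grip's own z axis and vertical below 0.26 rad and value of joint lock above 1.22 rad), for 0.1 s.
At the end, for the whole second after the job is handed in: The lock disc is turned at least 1.22 rad (70 degrees) clockwise, and the key stands at rest, released, in its slot: within 15 mm of the axis, sunk to within 8 mm of its flange touching the disc, within 15 degrees of upright (all of step 2 and linear speed of key below 0.02 m/s).
It fails at once if the lamp's battery cover is turned (value of joint lamp_cover above 0.3 rad).
It also fails if it takes over 46 s, if anything falls off the work surface, if the arm or the gripper's body presses on something with over 40 N, if the wrist force passes 120 N, or if a joint passes its speed limit or range.

## Working session

There is one attempt and no reset: what is moved stays moved. The work goes in short steps, Python scripts to look and compute and a tool call to move; the robot and the scene stay as the last step left them, time stands still between calls to the robot, and variables do not carry over. Pictures are saved under pics/ and viewed, about 8 in all and at most 12, crops included, and the job is handed in when it is done.

Besides the shell and the picture viewer there is one more tool, called after "Emit:" by a JSON object that holds its "name" and its "arguments". servo_tool: Moves the arm, as the interface text tells. Its arguments: {"type":"object","properties":{"targets":{"type":"array","items":{"type":"array"}},"gripper":{"type":"number"}},"required":["targets"]}

```bash
mkdir -p pics
cat > h.py <<'E'
import numpy as np,cv2
from rig import telemetry,eyes,order,bot
def ray(c,u,v):
    K,T=np.array(c["intrinsics"]),np.array(c["extrinsics"])
    d=T[:3,:3]@np.linalg.solve(K,[u,v,1]);return T[:3,3],d
def onz(c,u,v,z):
    o,d=ray(c,u,v);return o+d*(z-o[2])/d[2]
def proj(c,p):
    K,T=np.array(c["intrinsics"]),np.array(c["extrinsics"])
    q=K@(T[:3,:3].T@(np.array(p)-T[:3,3]));return q[:2]/q[2]
E
python3 - <<'E'
from h import *
for n in("top","side"):
    c=eyes.capture(n);cv2.imwrite(f"pics/{n}0.png",c["pixels"]);print(n,np.round(c["extrinsics"],3).tolist(),np.round(c["intrinsics"],1).tolist())
s=telemetry.read_state();print(s)
E
```

```text
top [[-0.021, -0.985, 0.173, 0.481], [-1.0, 0.018, -0.019, -0.028], [0.015, -0.173, -0.985, 0.868], [0.0, 0.0, 0.0, 1.0]] [[486.9, 0.0, 316.7], [0.0, 486.9, 241.5], [0.0, 0.0, 1.0]]
side [[0.941, -0.269, 0.203, 0.412], [-0.337, -0.732, 0.592, -0.666], [-0.011, -0.626, -0.78, 0.929], [0.0, 0.0, 0.0, 1.0]] [[572.4, 0.0, 321.6], [0.0, 572.4, 237.5], [0.0, 0.0, 1.0]]
{'time_s': 0.1, 'joint_positions': array([ 6.67208093e+01,  3.02734109e+01,  8.21493031e+01, -1.25297901e-03,
        6.76879179e+01, -1.02250565e+01]), 'qvel': array([-0.00682001, -0.10313429, -0.15269677,  0.05315862, -0.02715363,
        0.06294319]), 'tau': array([-2.39205980e-05, -4.40988028e+01, -1.77150965e+01,  6.34813076e-02,
        5.33529266e-02, -4.52669224e-05]), 'position': array([0.14086052, 0.60824807, 0.22167049]), 'tcp_rot': array([[-9.74158851e-01,  2.25862742e-01, -7.44525688e-04],
       [ 2.25863739e-01,  9.74157275e-01, -1.78169009e-03],
       [ 3.22867706e-04, -1.90381053e-03, -9.99998136e-01]]), 'force': array([0.29551678, 0.3647928 , 0.05204129]), 'moment': array([ 0.02332598, -0.01353157,  0.01216276]), 'opening': 1.0003839682691984}
```

View pics/top0.png

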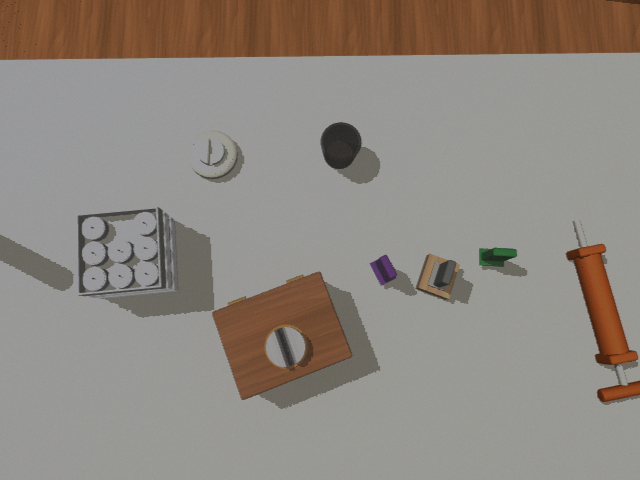

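View pics/side0.png

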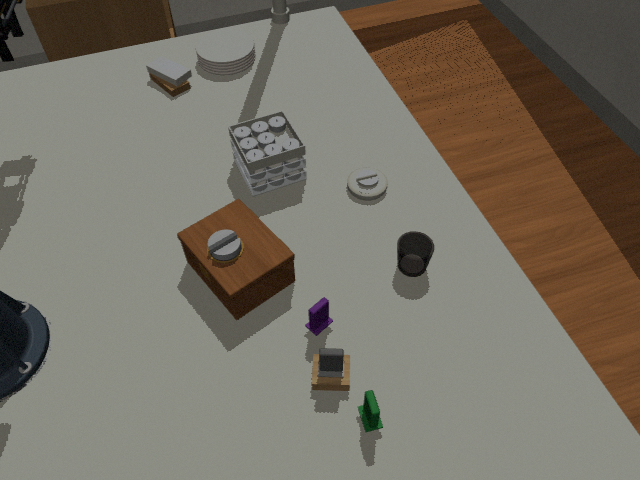

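The top view shows the box lock at (286,347), its slot running near the image vertical, the lamp cover at (213,153), which I'll leave alone, and the tea-light tray at (120,250). Three things could be taken for the key: grey in the wooden block at (442,275), purple at (384,270) and green at (497,255). The description fits the grey one. Next is a close crop to check.

Run:
```python
import cv2,numpy as np
t=cv2.imread("pics/top0.png");s=cv2.imread("pics/side0.png")
f=lambda i,x,y:cv2.resize(i[y:y+60,x:x+80],(400,300),interpolation=cv2.INTER_CUBIC)
cv2.imwrite("pics/crop1.png",np.vstack([np.hstack([f(t,400,245),f(s,290,335)]),np.hstack([f(t,246,317),f(s,185,215)])]))
```

```text
(no output)
```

View pics/crop1.png

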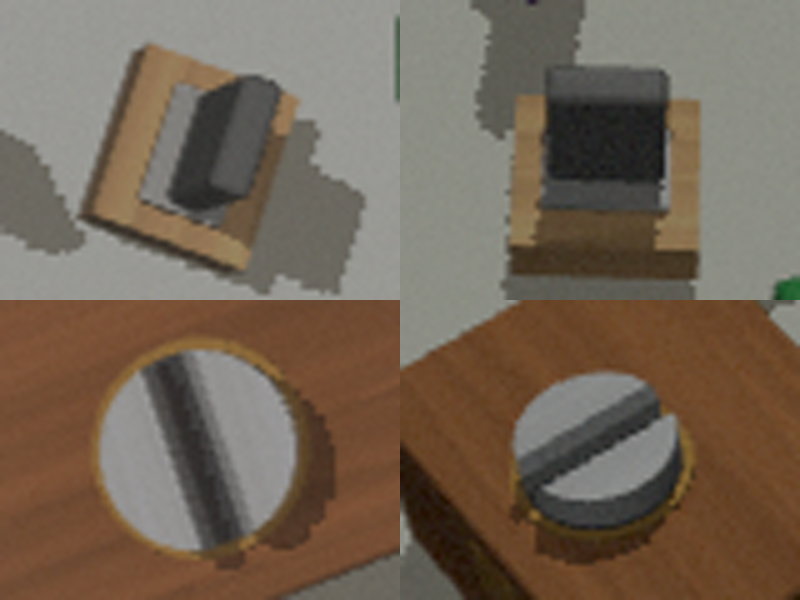

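The close crop confirms the choice. The grey key stands in the wooden block with its top face centred near top(449,273) and side(331,352). The lock's slot is clear in both views.

```bash
cat > meas.py <<'E'
from h import *
def tri(c1,p1,c2,p2):
    o1,d1=ray(c1,*p1);o2,d2=ray(c2,*p2)
    s=np.linalg.lstsq(np.c_[d1,-d2],o2-o1,rcond=None)[0]
    a,b=o1+s[0]*d1,o2+s[1]*d2;return (a+b)/2,np.linalg.norm(a-b)
E
python3 - <<'E'
from meas import *
t,s=eyes.capture("top"),eyes.capture("side")
# key top face corners by eye (crop/5+offset)
T=np.array([[245,78],[278,88],[243,205],[212,190]])/5+[400,245]
S=np.array([[147,68],[266,70],[263,102],[147,100]])/5+[290,335]
print("key tri",tri(t,T.mean(0),s,S.mean(0)))
for c,P in((t,T),(s,S)):
    w=np.array([onz(c,*p,.088)[:2] for p in P]);print(np.round(w,4).tolist(),w.mean(0),[round(float(np.linalg.norm(w[i]-w[i-1])),4) for i in range(4)])
B=np.array([[147,43],[298,97],[245,270],[82,215]])/5+[400,245]
w=np.array([onz(t,*p,.024)[:2] for p in B]);print("block",w.round(4).tolist(),w.mean(0))
# flange corners visible at z .028: left edge
F=np.array([[177,85],[140,202]])/5+[400,245]
w=np.array([onz(t,*p,.028)[:2] for p in F]);print("flange edge",w,np.linalg.norm(w[0]-w[1]),np.degrees(np.arctan2(*(w[0]-w[1])[::-1])))
for c,(x,y) in((t,(246,317)),(s,(185,215))):
    im=c["pixels"][y:y+60,x:x+80];h=cv2.cvtColor(im,cv2.COLOR_BGR2HSV)
    m=((h[...,1]<50)&(h[...,2]>120)).astype(np.uint8)
    n,l,st,ce=cv2.connectedComponentsWithStats(m);o=np.argsort(-st[1:,4])[:2]+1;print(st[o].tolist())
    pts=np.argwhere(np.isin(l,o))[:,::-1]+[x,y]
    W=np.array([onz(c,*p,.110)[:2] for p in pts]);
    hull=cv2.convexHull((W*1e4).astype(np.float32));print("disc",np.array(cv2.minEnclosingCircle(hull)[0])/1e4,cv2.minEnclosingCircle(hull)[1]/1e4)
    # slot direction: linear separator of two halves = line between centroids' normal
    A=[W[(l[pts[:,1]-y,pts[:,0]-x]==k)] for k in o]
    d=A[0].mean(0)-A[1].mean(0);print("slot ang",np.degrees(np.arctan2(d[1],d[0]))+90)
    h,w_=m.shape
E
```

```text
key tri (array([ 0.5637927 , -0.25590839,  0.08577797]), np.float64(0.003882010382943821))
[[0.5819, -0.2565], [0.5784, -0.2671], [0.5408, -0.2531], [0.5458, -0.2434]] [ 0.5616992  -0.25502022] [0.0384, 0.0111, 0.0402, 0.0109]
[[0.5495, -0.2448], [0.5857, -0.2587], [0.5806, -0.2691], [0.5456, -0.2556]] [ 0.5653485 -0.2570342] [0.0115, 0.0388, 0.0115, 0.0375]
block [[0.6032, -0.2415], [0.5831, -0.2935], [0.5232, -0.2708], [0.5433, -0.2152]] [ 0.5632208  -0.25525306]
flange edge [[ 0.5876493  -0.25012948]
 [ 0.54711579 -0.23470059]] 0.04337067672137031 -20.83909021498872
[[38, 10, 21, 36, 411], [20, 15, 20, 35, 392]]
disc [0.45192334 0.00898051] 0.029799191284179686
slot ang 19.103364491437105
[[29, 23, 26, 17, 200], [23, 15, 26, 16, 192]]
disc [0.45365635 0.00931159] 0.0296919921875
slot ang 19.133641099478368
```

Both views agree:
- **Key:** near (0.563, -0.2555), yaw about -20.8°.
- **Lock:** near (0.453, 0.009), slot at 19.1°, radius 29.8 mm against 30 given. The lid's length lies near -70°, so the lock is at about 0.

Now to work out the move.

```bash
cat > goal.py <<'E'
import sys
from h import *
from scipy.spatial.transform import Rotation as R
def show():
    s=telemetry.read_state();Rm=s["tcp_rot"]
    print("t",s["time_s"],"p",np.round(s["position"],4),"yaw",round(float(np.degrees(np.arctan2(Rm[1,0],Rm[0,0]))),2),"F",np.round(s["force"],1),"M",np.round(s["moment"],2),"op",round(s["opening"]*.087,4),"q",np.round(s["joint_positions"],1))
    return s
def goal(x,y,z,yaw):
    s=telemetry.read_state();Rm=R.from_matrix(s["tcp_rot"])
    c,n=np.cos(np.radians(yaw)),np.sin(np.radians(yaw))
    G=R.from_matrix(np.array([[c,n,0],[n,-c,0],[0,0,-1]]))
    print(np.round(Rm.inv().apply(np.array([x,y,z])-s["position"]),4).tolist(),np.round((Rm.inv()*G).as_rotvec(),4).tolist())
if __name__=="__main__":
    show()
    for a in sys.argv[1:]: goal(*map(float,a.split(",")))
E
python3 goal.py .48,.12,.24,163 .563,-.2555,.16,159.2
python3 -c "
from h import *
c=eyes.capture('top')
for p in((384,283),(493,264)):print(onz(c,*p,0.0))"
```

```text
t 0.2 p [0.141  0.6084 0.2219] yaw 166.95 F [ 0.4 -0.2 -0.4] M [-0.05  0.05 -0.02] op 0.0871 q [ 66.7  30.3  82.1  -0.   67.7 -10.2]
[-0.4406, -0.3992, -0.0176] [-0.0014, -0.0002, 0.0689]
[-0.6063, -0.7462, 0.0628] [-0.0014, -0.0001, 0.1352]
[ 0.55515242 -0.16294211  0.        ]
[ 0.58562994 -0.36172451  0.        ]
```

Emit:
{"name": "servo_tool", "arguments": {"targets": [[[-0.4406,-0.3992,-0.0176],[0,0,0.069]],[[-0.4406,-0.3992,-0.0176],[0,0,0.069]],[[-0.4406,-0.3992,-0.0176],[0,0,0.069]],[[-0.4406,-0.3992,-0.0176],[0,0,0.069]],[[-0.4406,-0.3992,-0.0176],[0,0,0.069]],[[-0.4406,-0.3992,-0.0176],[0,0,0.069]],[[-0.4406,-0.3992,-0.0176],[0,0,0.069]],[[-0.4406,-0.3992,-0.0176],[0,0,0.069]],[[-0.4406,-0.3992,-0.0176],[0,0,0.069]],[[-0.6063,-0.7462,0.0628],[-0.0014,0,0.1352]],[[-0.6063,-0.7462,0.0628],[-0.0014,0,0.1352]],[[-0.6063,-0.7462,0.0628],[-0.0014,0,0.1352]]], "gripper": 0.05}}

```text
time_s: 1.75
position: [0.5073, -0.0336, 0.2037]
tcp_rot: [[-0.935, 0.355, 0.001], [0.355, 0.935, 0.001], [-0.001, 0.002, -1.0]]
force: [0.7, 0.5, 0.6]
opening: 0.574
```

```bash
python3 goal.py .563,-.2555,.16,159.2
```

```text
t 1.75 p [ 0.5073 -0.0336  0.2037] yaw 159.19 F [0.7 0.5 0.6] M [-0.01 -0.04 -0.05] op 0.0499 q [-16.5  22.8  99.9   0.1  57.3 -85.7]
[-0.1309, -0.1877, 0.0435] [0.0017, 0.0007, -0.0002]
```

Emit:
{"name": "servo_tool", "arguments": {"targets": [[[-0.1309,-0.1877,0.0435],[0,0,0]],[[-0.1309,-0.1877,0.0435],[0,0,0]],[[-0.1309,-0.1877,0.0435],[0,0,0]],[[-0.1309,-0.1877,0.0435],[0,0,0]],[[-0.1309,-0.1877,0.0435],[0,0,0]],[[-0.1309,-0.1877,0.0435],[0,0,0]],[[-0.1309,-0.1877,0.0435],[0,0,0]]]}}

```text
time_s: 2.62
position: [0.5622, -0.2518, 0.1604]
tcp_rot: [[-0.935, 0.354, -0.0], [0.354, 0.935, 0.002], [0.001, 0.002, -1.0]]
force: [-0.9, 0.3, -0.4]
opening: 0.575
```

```bash
python3 goal.py .563,-.2555,.16,159.2 .563,-.2555,.046,159.2
```

```text
t 2.625 p [ 0.5622 -0.2518  0.1604] yaw 159.29 F [-0.9  0.3 -0.4] M [ 0.    0.02 -0.  ] op 0.05 q [-3.460e+01  3.380e+01  8.680e+01  1.000e-01  5.960e+01 -1.039e+02]
[-0.002, -0.0032, 0.0004] [0.0018, -0.0008, 0.0015]
[-0.0021, -0.0034, 0.1144] [0.0018, -0.0008, 0.0015]
```

Emit:
{"name": "servo_tool", "arguments": {"targets": [[[-0.0005,-0.001,0.02],[0.002,0,0]],[[-0.0005,-0.001,0.05],[0.002,0,0]],[[-0.0005,-0.001,0.05],[0.002,0,0]],[[-0.0005,-0.001,0.05],[0.002,0,0]],[[-0.0005,-0.001,0.05],[0.002,0,0]]]}}

```text
time_s: 3.25
position: [0.5636, -0.2547, 0.1116]
tcp_rot: [[-0.935, 0.355, 0.002], [0.355, 0.935, -0.002], [-0.003, -0.001, -1.0]]
force: [0.2, -0.4, 0.3]
opening: 0.577
```

```bash
python3 goal.py .563,-.2555,.046,159.2
python3 - <<'E'
from h import *
t,s=eyes.capture("top"),eyes.capture("side")
f=lambda i,x,y:cv2.resize(i[y:y+120,x:x+80],None,fx=5,fy=5,interpolation=cv2.INTER_CUBIC)
cv2.imwrite("pics/crop2.png",np.hstack([f(t["pixels"],410,210),f(s["pixels"],290,300)]))
E
```

```text
t 3.25 p [ 0.5636 -0.2547  0.1116] yaw 159.23 F [ 0.2 -0.4  0.3] M [-0.02  0.01  0.  ] op 0.0502 q [ -34.6   37.6   88.6   -0.    53.7 -103.8]
[0.0004, -0.0009, 0.0656] [-0.0013, 0.0026, 0.0006]
```

View pics/crop2.png

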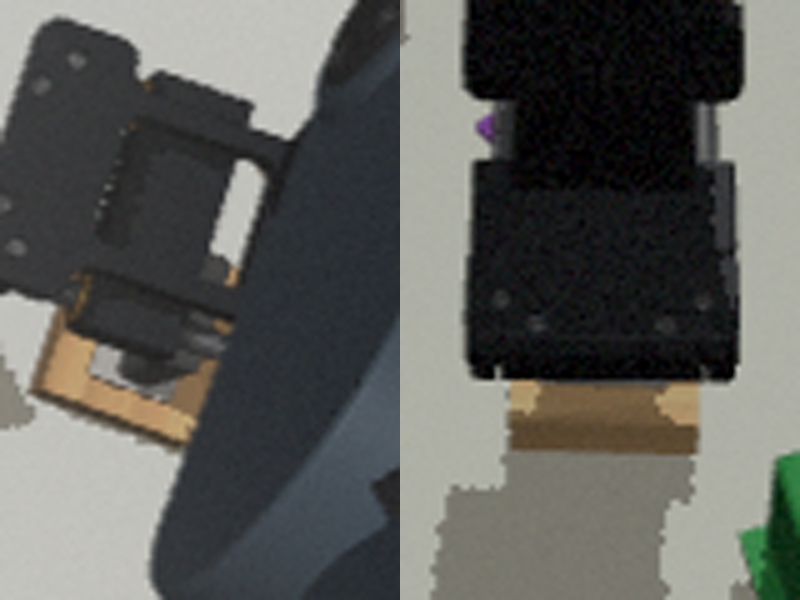

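The fingers straddle the key. In the side view their centre column (~603) matches the block's (~604), so I'm lowering and closing.

Emit:
{"name": "servo_tool", "arguments": {"targets": [[[0,-0.001,0.03],[0,0.002,0]],[[0,-0.001,0.055],[0,0.002,0]],[[0,-0.001,0.065],[0,0.002,0]],[[0,-0.001,0.065],[0,0.002,0]],[[0,-0.001,0.065],[0,0.002,0]],[[0,-0.001,0.065],[0,0.002,0]]]}}

```text
time_s: 4.1
position: [0.563, -0.2559, 0.0462]
tcp_rot: [[-0.935, 0.355, -0.001], [0.355, 0.935, -0.001], [0.0, -0.001, -1.0]]
force: [-0.4, -0.2, 0.8]
opening: 0.572
```

Emit:
{"name": "servo_tool", "arguments": {"targets": [[[0,0,0],[0,0,0]],[[0,0,0],[0,0,0]],[[0,0,0],[0,0,0]],[[0,0,0],[0,0,0]],[[0,0,0],[0,0,0]],[[0,0,0],[0,0,0]]], "gripper": 0.0}}

```text
time_s: 4.85
position: [0.5623, -0.2553, 0.0451]
tcp_rot: [[-0.935, 0.355, -0.002], [0.355, 0.935, 0.0], [0.002, -0.0, -1.0]]
force: [0.4, 0.3, 0.7]
opening: 0.163
```

```bash
python3 goal.py .563,-.2555,.21,159.2
```

```text
t 4.85 p [ 0.5623 -0.2553  0.0451] yaw 159.2 F [0.4 0.3 0.7] M [ 0.07 -0.05  0.01] op 0.0141 q [-3.480e+01  4.320e+01  9.030e+01 -1.000e-01  4.660e+01 -1.039e+02]
[-0.0003, 0.0, -0.1649] [-0.0004, -0.0023, -0.0]
```

Opening is 14.1 mm, which matches the grip's thickness. Lifting straight up.

Emit:
{"name": "servo_tool", "arguments": {"targets": [[[0,0,-0.01],[0,0,0]],[[0,0,-0.025],[0,0,0]],[[0,0,-0.05],[0,0,0]],[[0,0,-0.1],[0,0,0]],[[0,0,-0.165],[0,0,0]],[[0,0,-0.165],[0,0,0]],[[0,0,-0.165],[0,0,0]]]}}

```text
time_s: 5.72
position: [0.5624, -0.2554, 0.2111]
tcp_rot: [[-0.935, 0.355, -0.001], [0.355, 0.935, -0.0], [0.001, -0.001, -1.0]]
force: [-0.2, 0.5, -1.6]
opening: 0.162
```

```bash
python3 goal.py .4528,.0091,.20,199.1
```

```text
t 5.725 p [ 0.5624 -0.2554  0.2111] yaw 159.2 F [-0.2  0.5 -1.6] M [ 0.03 -0.01 -0.05] op 0.0141 q [-3.470e+01  3.040e+01  8.380e+01 -1.000e-01  6.580e+01 -1.039e+02]
[0.1964, 0.2083, 0.0111] [-0.0005, -0.0013, -0.6964]
```

Emit:
{"name": "servo_tool", "arguments": {"targets": [[[0.035,0.037,0],[0,0,-0.12]],[[0.07,0.074,0.002],[0,0,-0.24]],[[0.105,0.111,0.004],[0,0,-0.36]],[[0.14,0.148,0.006],[0,0,-0.48]],[[0.17,0.18,0.008],[0,0,-0.6]],[[0.196,0.208,0.011],[0,0,-0.696]],[[0.196,0.208,0.011],[0,0,-0.696]],[[0.196,0.208,0.011],[0,0,-0.696]],[[0.196,0.208,0.011],[0,0,-0.696]],[[0.196,0.208,0.011],[0,0,-0.696]]]}}

```text
time_s: 6.98
position: [0.4537, 0.0077, 0.1993]
tcp_rot: [[-0.946, -0.325, -0.002], [-0.325, 0.946, 0.0], [0.002, 0.001, -1.0]]
force: [0.1, -0.1, -0.5]
opening: 0.158
```

```bash
python3 goal.py .4528,.0091,.155,199.1 .4528,.0091,.132,199.1
python3 - <<'E'
from h import *
t,s=eyes.capture("top"),eyes.capture("side")
f=lambda i,x,y:cv2.resize(i[y:y+120,x:x+80],None,fx=5,fy=5,interpolation=cv2.INTER_CUBIC)
cv2.imwrite("pics/crop3.png",np.hstack([f(t["pixels"],250,280),f(s["pixels"],185,160)]))
E
```

```text
t 6.975 p [0.4537 0.0077 0.1993] yaw -161.01 F [ 0.1 -0.1 -0.5] M [0.   0.01 0.02] op 0.0137 q [ -13.2   19.2  107.3   -0.    53.6 -122.1]
[0.0003, 0.0016, 0.0443] [0.0007, -0.002, -0.002]
[0.0003, 0.0016, 0.0673] [0.0007, -0.002, -0.002]
```

View pics/crop3.png

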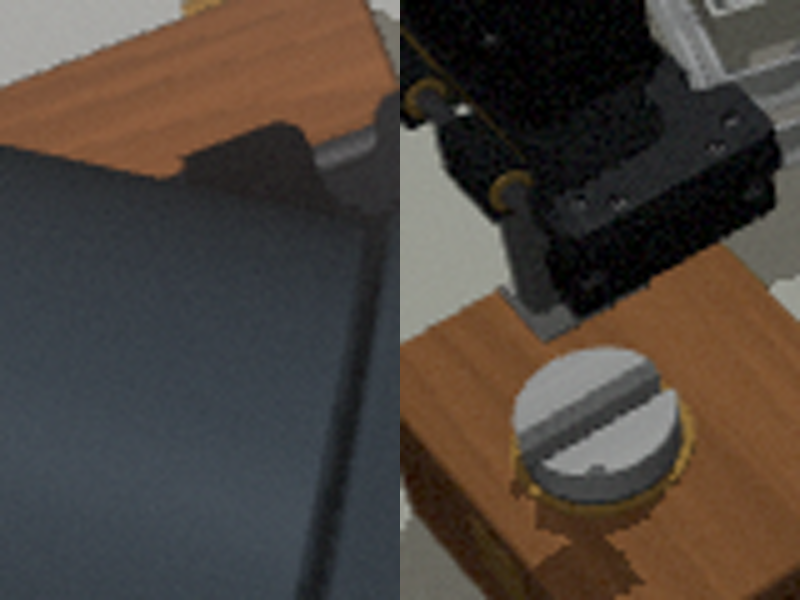

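The finger hides most of the key, but the flange corner shows at side-crop (545,340). I'll lower to just above the slot and compare with projected points.

Emit:
{"name": "servo_tool", "arguments": {"targets": [[[0.0,0.0015,0.02],[0.001,-0.002,-0.002]],[[0.0,0.0015,0.04],[0.001,-0.002,-0.002]],[[0.0,0.0015,0.046],[0.001,-0.002,-0.002]],[[0.0,0.0015,0.046],[0.001,-0.002,-0.002]],[[0.0,0.0015,0.046],[0.001,-0.002,-0.002]],[[0.0,0.0015,0.046],[0.001,-0.002,-0.002]]]}}

```text
time_s: 7.82
position: [0.4532, 0.0098, 0.154]
tcp_rot: [[-0.944, -0.329, 0.002], [-0.329, 0.944, -0.0], [-0.001, -0.001, -1.0]]
force: [-0.3, -0.6, -1.0]
opening: 0.157
```

```bash
python3 goal.py .4528,.0091,.132,199.1
python3 - <<'E'
from h import *
st=telemetry.read_state();p,Rm=st["position"],st["tcp_rot"]
s=eyes.capture("side");t=eyes.capture("top")
f=lambda i,x,y:cv2.resize(i[y:y+75,x:x+100],None,fx=8,fy=8,interpolation=cv2.INTER_CUBIC)
im=f(s["pixels"],180,190)
def pt(a,b,h): # tool x,y, below TCP h
    return ((proj(s,p+Rm@np.array([a,b,h]))-[180,190])*8+3.5).astype(int)
for P,col in(([(22,15),(-22,15),(-22,-15),(22,-15)],(0,255,0)),):
    cv2.polylines(im,[np.array([pt(a/1e3,b/1e3,.021) for a,b in P])],True,col,1)
cv2.polylines(im,[np.array([pt(a,b,h) for a,b,h in((-.016,-.002,.021),(-.016,-.002,.035),(.016,-.002,.035),(.016,-.002,.021))])],True,(0,0,255),1)
cv2.imwrite("pics/crop4.png",im)
E
```

```text
t 7.825 p [0.4532 0.0098 0.154 ] yaw -160.8 F [-0.3 -0.6 -1. ] M [ 0.01 -0.02  0.01] op 0.0137 q [ -12.9   23.6  110.2   -0.    46.1 -122.1]
[0.0007, -0.0006, 0.022] [-0.0009, 0.0013, 0.0017]
```

View pics/crop4.png

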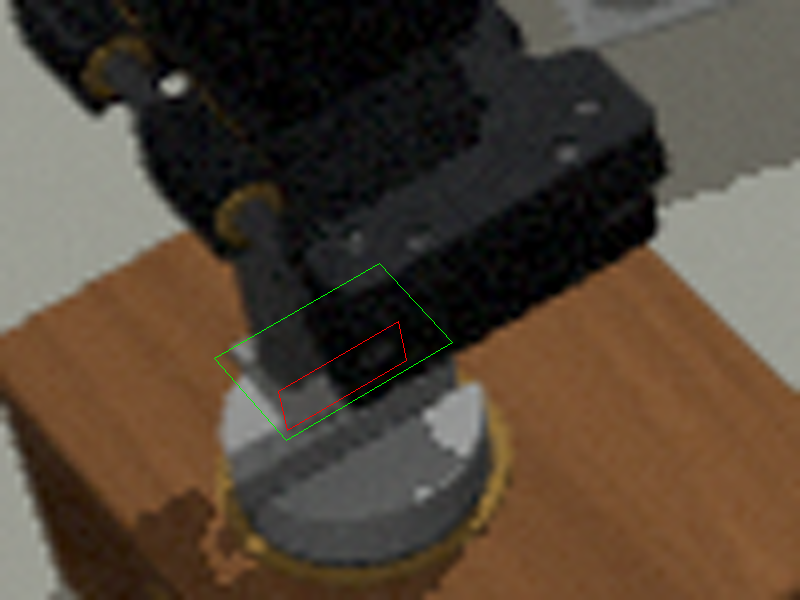

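The projected flange (green) and the visible one agree to about 2 mm. The blade is centred over the slot within its ±6.5 mm mouth, so I'm lowering and watching the force.

Emit:
{"name": "servo_tool", "arguments": {"targets": [[[0.0005,-0.0005,0.004],[0,0.001,0.002]],[[0.0005,-0.0005,0.008],[0,0.001,0.002]],[[0.0005,-0.0005,0.011],[0,0.001,0.002]],[[0.0005,-0.0005,0.014],[0,0.001,0.002]],[[0.0005,-0.0005,0.014],[0,0.001,0.002]],[[0.0005,-0.0005,0.014],[0,0.001,0.002]]]}}

```text
time_s: 8.68
position: [0.4524, 0.0093, 0.1394]
tcp_rot: [[-0.945, -0.327, -0.001], [-0.327, 0.945, -0.0], [0.001, -0.0, -1.0]]
force: [-0.3, -0.1, -1.4]
opening: 0.158
```

Emit:
{"name": "servo_tool", "arguments": {"targets": [[[0,0,0.003],[0,0,0]],[[0,0,0.005],[0,0,0]],[[0,0,0.007],[0,0,0]],[[0,0,0.007],[0,0,0]]]}}

```text
time_s: 9.18
position: [0.4522, 0.0093, 0.1322]
tcp_rot: [[-0.945, -0.327, -0.001], [-0.327, 0.945, -0.0], [0.001, 0.0, -1.0]]
force: [0.4, 0.3, -0.9]
opening: 0.158
```

```bash
python3 goal.py .4528,.0091,.131,199.1
```

```text
t 9.175 p [0.4522 0.0093 0.1322] yaw -160.92 F [ 0.4  0.3 -0.9] M [0.07 0.04 0.01] op 0.0137 q [-1.300e+01  2.590e+01  1.114e+02 -1.000e-01  4.280e+01 -1.220e+02]
[-0.0004, -0.0004, 0.0012] [0.0001, -0.0014, -0.0004]
```

No contact, and the blade is about 13 mm down. Easing down until the flange touches.

Emit:
{"name": "servo_tool", "arguments": {"targets": [[[0,0,0.001],[0,0,0]],[[0,0,0.002],[0,0,0]],[[0,0,0.002],[0,0,0]],[[0,0,0.002],[0,0,0]]]}}

```text
time_s: 9.68
position: [0.4525, 0.0093, 0.131]
tcp_rot: [[-0.945, -0.327, -0.0], [-0.327, 0.945, -0.001], [0.001, -0.0, -1.0]]
force: [-1.7, 0.8, 5.4]
opening: 0.157
```

```bash
python3 goal.py
python3 - <<'E'
from h import *
s=eyes.capture("side")
cv2.imwrite("pics/crop5.png",cv2.resize(s["pixels"][190:265,180:280],None,fx=8,fy=8,interpolation=cv2.INTER_CUBIC))
E
```

```text
t 9.675 p [0.4525 0.0093 0.131 ] yaw -160.91 F [-1.7  0.8  5.4] M [0.03 0.29 0.01] op 0.0136 q [-1.300e+01  2.610e+01  1.114e+02 -1.000e-01  4.250e+01 -1.220e+02]
```

View pics/crop5.png

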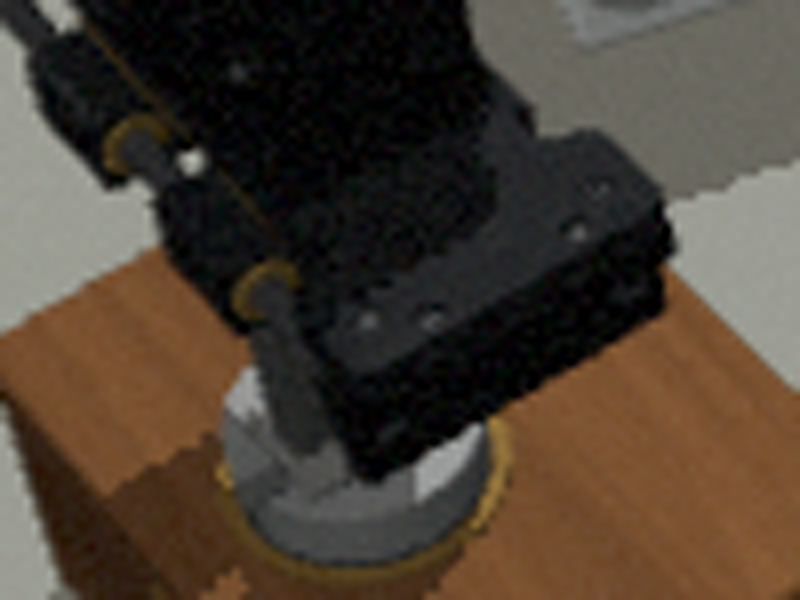

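The flange sits on the disc: contact of about 5 N came at the predicted height of 0.131. Turning clockwise, which is +z about the downward-pointing tool.

Emit:
{"name": "servo_tool", "arguments": {"targets": [[[0,0,-0.0005],[0,0,0.05]],[[0,0,-0.0005],[0,0,0.15]],[[0,0,-0.0005],[0,0,0.25]],[[0,0,-0.0005],[0,0,0.37]],[[0,0,-0.0005],[0,0,0.49]],[[0,0,-0.0005],[0,0,0.61]],[[0,0,-0.0005],[0,0,0.73]],[[0,0,-0.0005],[0,0,0.85]],[[0,0,-0.0005],[0,0,0.97]],[[0,0,-0.0005],[0,0,1.09]],[[0,0,-0.0005],[0,0,1.2]],[[0,0,-0.0005],[0,0,1.2]]]}}

```text
time_s: 11.22
position: [0.4527, 0.0099, 0.131]
tcp_rot: [[-0.648, 0.762, -0.0], [0.762, 0.648, 0.001], [0.001, 0.0, -1.0]]
force: [1.5, 3.4, 0.6]
opening: 0.16
```

```bash
python3 goal.py .4525,.0093,.131,102.1
```

```text
t 11.225 p [0.4527 0.0099 0.131 ] yaw 130.36 F [1.5 3.4 0.6] M [ 0.69 -0.09 -0.03] op 0.0139 q [-13.   26.1 111.4   0.   42.5 -53.4]
[-0.0004, -0.0005, 0.0] [0.0002, -0.0006, 0.4932]
```

Emit:
{"name": "servo_tool", "arguments": {"targets": [[[-0.0003,-0.0003,0],[0,0,0.08]],[[-0.0003,-0.0003,0],[0,0,0.16]],[[-0.0003,-0.0003,0],[0,0,0.24]],[[-0.0003,-0.0003,0],[0,0,0.32]],[[-0.0003,-0.0003,0],[0,0,0.4]],[[-0.0003,-0.0003,0],[0,0,0.45]],[[-0.0003,-0.0003,0],[0,0,0.49]],[[-0.0003,-0.0003,0],[0,0,0.49]]]}}

```text
time_s: 12.22
position: [0.4528, 0.0094, 0.131]
tcp_rot: [[-0.214, 0.977, 0.0], [0.977, 0.214, 0.0], [0.0, 0.0, -1.0]]
force: [0.8, 4.4, -0.1]
opening: 0.158
```

```bash
python3 goal.py .4525,.0093,.131,102.1
```

```text
t 12.225 p [0.4528 0.0094 0.131 ] yaw 102.33 F [ 0.8  4.4 -0.1] M [ 0.8  -0.25  0.08] op 0.0138 q [-13.   26.1 111.4   0.   42.5 -25.4]
[-0.0, -0.0003, -0.0] [0.0002, -0.0003, 0.0041]
```

It has turned 96.8° with no clear stop yet (Mz 0.08). Going a little farther.

Emit:
{"name": "servo_tool", "arguments": {"targets": [[[0,0,0],[0,0,0.03]],[[0,0,0],[0,0,0.06]],[[0,0,0],[0,0,0.06]]]}}

```text
time_s: 12.6
position: [0.4528, 0.0092, 0.131]
tcp_rot: [[-0.153, 0.988, 0.0], [0.988, 0.153, 0.0], [0.0, 0.0, -1.0]]
force: [1.4, 6.1, 0.8]
opening: 0.156
```

```bash
python3 goal.py
```

```text
t 12.6 p [0.4528 0.0092 0.131 ] yaw 98.79 F [1.4 6.1 0.8] M [ 1.   -0.29  0.12] op 0.0136 q [-13.   26.1 111.4   0.   42.5 -21.8]
```

Torque is now rising (0.12 N m) at 100.3° of key turn, so the stop has been reached. Releasing and retracting straight up.

Emit:
{"name": "servo_tool", "arguments": {"targets": [[[0,0,0],[0,0,0]],[[0,0,0],[0,0,0]],[[0,0,0],[0,0,0]],[[0,0,0],[0,0,0]],[[0,0,0],[0,0,0]]], "gripper": 0.05}}

```text
time_s: 13.22
position: [0.4523, 0.0088, 0.1309]
tcp_rot: [[-0.153, 0.988, -0.001], [0.988, 0.153, -0.001], [-0.0, -0.001, -1.0]]
force: [-0.0, -1.6, -0.5]
opening: 0.557
```

Emit:
{"name": "servo_tool", "arguments": {"targets": [[[0,0,-0.015],[0,0,0]],[[0,0,-0.04],[0,0,0]],[[0,0,-0.08],[0,0,0]],[[0,0,-0.14],[0,0,0]],[[0,0,-0.14],[0,0,0]],[[0.06,0,-0.14],[0,0,0]],[[0.12,0,-0.14],[0,0,0]],[[0.18,0,-0.14],[0,0,0]],[[0.24,0,-0.14],[0,0,0]],[[0.24,0,-0.14],[0,0,0]],[[0.24,0,-0.14],[0,0,0]]]}}

```text
time_s: 14.6
position: [0.4149, 0.2458, 0.2699]
tcp_rot: [[-0.154, 0.988, -0.003], [0.988, 0.154, -0.002], [-0.001, -0.003, -1.0]]
force: [0.3, -0.2, 0.1]
opening: 0.577
```

```bash
python3 goal.py
python3 - <<'E'
from h import *
t,s=eyes.capture("top"),eyes.capture("side")
f=lambda i,x,y:cv2.resize(i[y:y+100,x:x+80],None,fx=5,fy=5,interpolation=cv2.INTER_CUBIC)
cv2.imwrite("pics/crop6.png",np.hstack([f(t["pixels"],246,297),f(s["pixels"],185,180)]))
E
```

```text
t 14.6 p [0.4149 0.2458 0.2699] yaw 98.88 F [ 0.3 -0.2  0.1] M [-0.11 -0.01 -0.03] op 0.0502 q [17.4 15.8 98.4 -0.1 66.   8.5]
```

View pics/crop6.png

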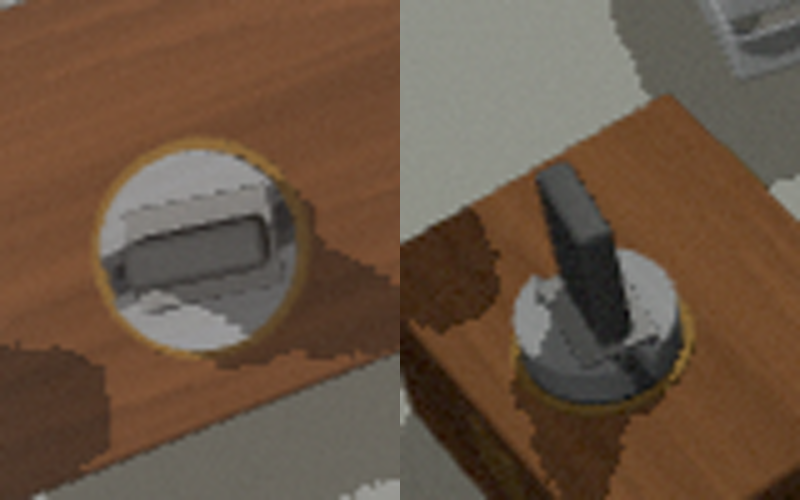

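The key stands upright with its flange flat on the disc. The slot ends at crop (112,275) and (283,215) put it parallel to the lid's long edge, i.e. locked. One numeric check, then I'll hand in.

Run:
```python
from meas import *
t,s=eyes.capture("top"),eyes.capture("side")
print(tri(t,(285.4,347.6),s,(220.4,220.6)))
w=np.array([onz(t,246+u/5,297+v/5,.11)[:2] for u,v in((112,275),(283,215))]);d=w[1]-w[0];print("slot",np.degrees(np.arctan2(d[1],d[0])))
print(order.hand_in())
```

```text
(array([0.45466506, 0.00567499, 0.1720824 ]), np.float64(0.0036414993147049378))
slot -72.18889008839456
the job is handed in; nothing more can be done
None
```

The box is locked and the job is handed in (no verdict comes back). I took the grey key from its block, seated it in the lid lock, turned it clockwise to the stop, let go and backed the arm away. The arm had finished moving at 14.6 s of the 46 s allowed.

**Last checks:**
- **Lock turn:** the slot now measures about -72°, against +19° at the start. That is about 91° clockwise, and the slot lies parallel to the lid's long edge.
- **Key:** it stands upright with its flange on the disc. Its top is at z ≈ 0.172 m against 0.174 m expected, about 4 mm from the lock axis.
- **Disagreement:** the two camera rays for the key's top missed each other by 3.6 mm. I put this down to the roughly 2 mm calibration and hand-picked pixels. It is well inside the 15 mm limit.
- **Untouched:** I stayed clear of the lamp cover and the green and purple look-alikes. I did not re-image them at the end.

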